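# Find the tin with the marble

### The job

The marble for the painting tray is in one of the three sealed tins, so first quieten the CD player: press its stop key fully down and let it up, then press its round power key fully down and let it up, pressing no other key. Then lift the tins one after another and shake them briskly end to end to find the one that rattles, setting any silent tin back down lid up on the table. Hold the rattling tin out to the person opposite, upright and about a hand's breadth (100 mm) above the middle of the painting tray, and finish while holding it still there, with the other tins lid up on the table and the cup, jar and brush left alone.

Things in the scene. Friction and masses are not known exactly. Their poses are not given: they have to be found in the camera images.
- stop_key (a joint): stop key of the CD player, a square black key with a white square on it; the value is how far it is pressed in m: 0 up, 0.005 fully down; a spring resists with about 2 N at the start and 5 N fully down, and it comes back up when let go
- stop_key_top (a point): centre of the top face of the stop key (27 x 27 mm, faces up, about 114 mm above the table when up; it goes down with the key); it is the third of the four keys in the row on the player's deck, counted from its left end (+y), 45 mm from its neighbour, the play key
- power_key (a joint): power key of the CD player, the only round key (28 mm), standing alone at the right-hand (-y) end of the row; the value is how far it is pressed in m: 0 up, 0.005 fully down; a spring resists with about 2 N at the start and 5 N fully down, and it comes back up when let go
- power_key_top (a point): centre of the top face of the power key, faces up, about 114 mm above the table when up; 90 mm from the stop key
- play_key (a joint): play key, square with one arrow head, 45 mm to the left (+y) of the stop key; not to be pressed; the value is how far it is pressed in m: 0 up, 0.005 fully down; a spring resists with about 2 N at the start and 5 N fully down, and it comes back up when let go
- skip_key (a joint): skip key, square with two arrow heads, 90 mm to the left (+y) of the stop key; not to be pressed; the value is how far it is pressed in m: 0 up, 0.005 fully down; a spring resists with about 2 N at the start and 5 N fully down, and it comes back up when let go
- player: portable CD player, grey plastic, 260 wide (its y) x 190 deep (its x) x 105 mm high, fixed; origin at the middle of its underside, its front looks to the robot (its -x); the keys stand 9 mm above its deck near the front edge; the round disc lid and a folded carrying handle, up to 123 mm high, lie behind them
- tin_1_mid (a point): the left-most (+y) tin of the row: long slip-lid tin of bright steel, 106 mm (its x) x 56 mm (its y), 50 mm tall, sealed, about 245 g with its contents, standing upright; the point is its centre, 25 mm above its underside (z up through the lid). The three tins look and weigh the same; which of them rattles differs each time.
- tin_2_mid (a point): the middle tin of the row, alike in all to tin_1. In one of the three a loose steel marble (32 mm, 134 g, free to run 66 mm along the tin's length) rolls and knocks against the end walls when the tin is shaken or rocked end to end; the other two are packed tight with modelling clay of the same weight and stay silent. The point is its centre, axes as for tin_1
- tin_3_mid (a point): the right-most (-y) tin of the row, alike in all to tin_1; the point is its centre, axes as for tin_1
- tray_mid (a point): middle of the floor of the painting tray, 6 mm above the table; the tray is a shallow open metal tray with a sheet of paper in it, 170 mm (its x) x 250 mm (its y), rim 22 mm high, fixed, on the far side of the table
- cup: blue plastic cup, 74 mm across the rim, 85 mm tall, empty, standing to the right; origin at the centre of its underside; leave alone
- jar: amber jar with a lid, 72 mm across, 95 mm tall, standing to the right of the tray; origin at the centre of its underside; leave alone
- brush: paint brush, 190 mm long, lying on the table in front of the player; origin on the underside near its middle; leave alone

How it is judged (in metres and radians):
On the way, in this order (a step that is already met when the one before it is completed fails the run):
1. the stop key is pressed down while the power key is up (value of joint stop_key above 0.0035 m and value of joint power_key below 0.0012 m), for 0.03 s.
2. then the power key is pressed down while the stop key is up (value of joint power_key above 0.0035 m and value of joint stop_key below 0.0012 m), for 0.03 s.
3. then the tin with the marble, gripped and off the table, is shaken so that the marble knocks (((distance between steel_marble and tin_1_mid below 0.06 m and height (world z) of tin_1_mid above 0.05 m and contact force between tin_1 and the fingers above 1 N and contact force between steel_marble and tin_1 above 2 N) or (distance between steel_marble and tin_2_mid below 0.06 m and height (world z) of tin_2_mid above 0.05 m and contact force between tin_2 and the fingers above 1 N and contact force between steel_marble and tin_2 above 2 N) or (distance between steel_marble and tin_3_mid below 0.06 m and height (world z) of tin_3_mid above 0.05 m and contact force between tin_3 and the fingers above 1 N and contact force between steel_marble and tin_3 above 2 N))).
At the end, for the whole second after the job is handed in: the tin with the marble inside is held in the fingers, still, upright within 0.25 rad, its centre 95 to 250 mm above the table and within 60 mm sideways of the middle of the tray; the other two tins stand upright on the table; both keys are up (((distance between steel_marble and tin_1_mid below 0.06 m and height (world z) of tin_1_mid between 0.095 and 0.25 m and horizontal distance between tin_1_mid and tray_mid below 0.06 m and angle between tin_1_mid's own z axis and vertical below 0.25 rad and contact force between tin_1 and the fingers above 1 N and linear speed of tin_1 below 0.05 m/s and height (world z) of each of tin_2_mid, tin_3_mid below 0.032 m and angle between each of tin_2_mid, tin_3_mid's own z axis and vertical below 0.1 rad) or (distance between steel_marble and tin_2_mid below 0.06 m and height (world z) of tin_2_mid between 0.095 and 0.25 m and horizontal distance between tin_2_mid and tray_mid below 0.06 m and angle between tin_2_mid's own z axis and vertical below 0.25 rad and contact force between tin_2 and the fingers above 1 N and linear speed of tin_2 below 0.05 m/s and height (world z) of each of tin_1_mid, tin_3_mid below 0.032 m and angle between each of tin_1_mid, tin_3_mid's own z axis and vertical below 0.1 rad) or (distance between steel_marble and tin_3_mid below 0.06 m and height (world z) of tin_3_mid between 0.095 and 0.25 m and horizontal distance between tin_3_mid and tray_mid below 0.06 m and angle between tin_3_mid's own z axis and vertical below 0.25 rad and contact force between tin_3 and the fingers above 1 N and linear speed of tin_3 below 0.05 m/s and height (world z) of each of tin_1_mid, tin_2_mid below 0.032 m and angle between each of tin_1_mid, tin_2_mid's own z axis and vertical below 0.1 rad)) and value of joint each of stop_key, power_key below 0.0012 m); the arm keeps its last pose, push and grip.
It fails at once if the play or skip key is pressed (value of joint any of play_key, skip_key above 0.0025 m).
It fails at once if the cup, jar or brush is pushed away by more than 30 mm or the cup or jar tipped (distance of any of cup, jar, brush from where it was at the start of the episode above 0.03 m or angle between any of cup, jar's own z axis and vertical above 0.4 rad).
It also fails if it takes over 72 s, if anything falls off the work surface, if the arm or the gripper's body presses on something with over 40 N, if the wrist force passes 120 N, or if a joint passes its speed limit or range.

### The arm

A 7-joint arm with a two-finger parallel gripper is mounted at the origin on the work surface. World frame = base frame: x ahead of the robot, y to its left, z up, the work surface at z = 0. Lengths are in mm, angles in rad, forces in N, time in s.
With the tool pointing down it reaches from about 400 to 850 mm from the base axis. Payload 6.9 kg.
Tool frame: the origin (TCP) lies at the very end of the fingers, on their centre line; the grasp point (between the pads) lies 19 mm behind it; z points along the fingers, y is the line along which they close (so a half turn about z gives the same grasp; the last joint's range is limited). The gripper opens to 85 mm and grips with 20 to 120 N. Pads are 22 mm wide; open, the fingers measure 114 mm over their backs; the gripper's body (76 mm by 85 mm) begins 54 mm behind the grasp point. The pads swing forward as they close: fully open they stand 13 mm farther back than shut.
Start: joints at [-1.153, 0.507, -0.238, 1.5, 0.126, 1.149, -0.155], TCP at [192.346, 594.655, 231.275] pointing down, gripper open.
Joint ranges: [-3.08, 3.08], [-0.24, 2.05], [-1.43, 1.35], [0, 2.5], [-1.52, 4.66], [0.17, 1.96], [-2.89, 2.89]. Speed limits (rad/s): [2.39, 2.39, 3.14, 3.14, 3.14, 3.14, 3.14].

### API

Orientations are given as a unit quaternion [w, x, y, z].
In Python, from station import * gives the robot as it stands.
- The arm moves only by the tool arm_command, never from a script. Its argument "motion" is text: rows parted by semicolons, each of 4 numbers parted by spaces: the shift along the tool's x, y, z in m, then the turn about the tool's z in degrees. A call has 1 to 20 rows; each row shifts and turns the commanded pose from where the row before left it, along the tool's axes as they then stand; what a row does not reach is not made up. A row lasts 1/10 s, in which the tool goes at most 50 mm and 8.59 degrees, less where a joint would pass 70% of its speed; a pose out of reach is approached as far as the arm can. A call is refused whole if a number of a shift passes 0.05 or a number of a turn 8.59, either way. A call with a gripper value outside its range is refused whole. "grip" is the opening, from -1 (shut) to 1 (fully open), so that 0 is half open, set as the call begins (left out, the last holds). The fingers move at their own pace and stop on an object; the grip force is fixed at half the most. Time passes only in rows, so rows that do not move let the fingers close. It gives the time, the measured TCP pose, the force, the opening and the grip force at its end, in the units of the state.
- sense(): the state, without advancing time (a new reading comes with each control period).
- get_image(name): name is "side" or "top"; returns a dict with "frame" (480x640x3 uint8, red, green, blue), "camera_matrix" (3x3 intrinsics, pixels), "rvec" (rotation vector, rad) and "tvec" (3), from world to camera coordinates, as OpenCV has them. Camera axes: x right, y down, z forward; pixel columns grow to the right and rows downward; lengths in mm; the calibration is good to about 2 mm. A picture is of the moment at which its call begins. There is no depth.
- close_job(): hands the job in; it is judged then, once.
Trained networks look in the newest picture that a camera, given by its name, has taken for a name from the list of things; names that differ only in an ending like _2 or _b are one class to them, and where a whole thing is asked for, a point or a joint stands for the part that bears it (a point fixed in the world has none). Each returns a list of dicts, best first, with "score" (0 to 1); they miss things now and then, are a little off and sometimes report something else, mostly with a low value. They report only what shows in the picture. A call takes as long as a camera call.
- recognise(camera, thing): "centre" ([x, y, z] in mm, in world coordinates, good to about 4 mm: the middle of the surface that is visible of it).
- cut_out(camera, thing): "pixels" (480x640 bool, what is visible of it).
- mark_of(camera, thing): "centre" ([x, y, z] in mm, in world coordinates, good to about 4 mm: a listed point, or the origin of a listed thing).
The state is a dict: "time": time; "qpos": joint angles; "dq": joint speeds; "joint_torque": joint torques, N m; "position": TCP position; "eef_rot": TCP orientation; "contact_force": force on the tool from outside, world axes, zero at the start; "wrist_torque": the same for the moment, N m; "gripper_width": finger opening in mm; "finger_force": force on a finger pad.
Only numpy, scipy, OpenCV 4.12 (cv2) and the standard library are available. Lean on these libraries where they do the work, as an engineer would, in place of code of your own. Each camera call takes 0.05 s, during which the arm holds its last target. There are 200 camera calls.

## Working session

There is one attempt and no reset: what is moved stays moved. The work goes in short steps, Python scripts to look and compute and a tool call to move; the robot and the scene stay as the last step left them, time stands still between calls to the robot, and variables do not carry over. Pictures are saved under pics/ and viewed, at most 10 in all, crops included, and the job is handed in when it is done.

Besides the shell and the picture viewer there is one more tool, called after "Emit:" as a command line: name --argument value ..., lists and objects as JSON in quotes. arm_command: Moves the arm, as the interface text tells. Its arguments: {"type":"object","properties":{"motion":{"type":"string"},"grip":{"type":"number"}},"required":["motion"]}

```bash
mkdir -p pics; cat > h.py <<'E'
from station import *
import numpy as np, cv2
def save(cam,name):
    i=get_image(cam); cv2.imwrite('pics/'+name,cv2.cvtColor(i['frame'],cv2.COLOR_RGB2BGR)); return i
E
python3 - <<'E'
from h import *
for c in('side','top'):
    save(c,c+'0.png')
    for t in 'stop_key_top power_key_top play_key tin_1_mid tray_mid cup jar brush player'.split():
        print(c,t,[(np.round(d['centre']),round(d['score'],2)) for d in mark_of(c,t)[:4]])
s=sense();print(s['time'],s['position'],s['eef_rot'],s['gripper_width'],s['contact_force'])
E
```

```text
side stop_key_top [(array([507., 220., 110.]), 0.72), (array([521., 307., 115.]), 0.54)]
side power_key_top [(array([469.,  23.,  23.]), 0.45), (array([508., 218., 112.]), 0.4)]Traceback (most recent call last):
  File "<stdin>", line 5, in <module>
ValueError: it knows: brush, cup, jar, player, power_key_top, stop_key_top, tin_1_mid, tin_2_mid, tin_3_mid, tray_mid
```

```bash
python3 - <<'E'
from h import *
for c in('side','top'):
    save(c,c+'0.png')
    for t in 'stop_key_top power_key_top tin_1_mid tray_mid cup jar brush player'.split():
        print(c,t,[(np.round(d['centre']),round(d['score'],2)) for d in mark_of(c,t)[:4]])
s=sense();print(s['time'],s['position'],s['eef_rot'],s['gripper_width'],s['contact_force'])
E
```

```text
side stop_key_top [(array([519., 306., 115.]), 0.64)]
side power_key_top [(array([508., 217., 111.]), 0.54)]
side tin_1_mid [(array([471.,  26.,  22.]), 0.77), (array([363., 274.,  -0.]), 0.63)]
side tray_mid [(array([707., -84.,   9.]), 0.74), (array([ 555., -480.,   -2.]), 0.37)]
side cup [(array([ 554., -484.,    0.]), 0.71)]
side jar [(array([ 641., -387.,   -2.]), 0.55)]
side brush [(array([363., 272.,  -3.]), 0.62), (array([ 640., -389.,   -7.]), 0.16)]
side player [(array([578., 299.,  -3.]), 0.81), (array([470.,  25.,  23.]), 0.42)]
top stop_key_top [(array([515., 305., 116.]), 0.66)]
top power_key_top [(array([503., 222., 116.]), 0.62), (array([577., 294.,   2.]), 0.45)]
top tin_1_mid [(array([470.,  24.,  29.]), 0.64)]
top tray_mid [(array([709., -85.,   7.]), 0.59)]
top cup [(array([ 558., -484.,    5.]), 0.84)]
top jar [(array([ 643., -387.,    0.]), 0.73)]
top brush [(array([ 555., -485.,    3.]), 0.58), (array([508., 221., 117.]), 0.26)]
top player [(array([578., 295.,   3.]), 0.67), (array([516., 304., 111.]), 0.31)]
1.05 [192.34988855 594.66237379 231.29667125] [9.66110179e-06 1.55763445e-01 9.87794386e-01 3.02010883e-06] 85.84683125999761 [-0.73441467  0.48290838 -0.18439314]
```

View pics/top0.png

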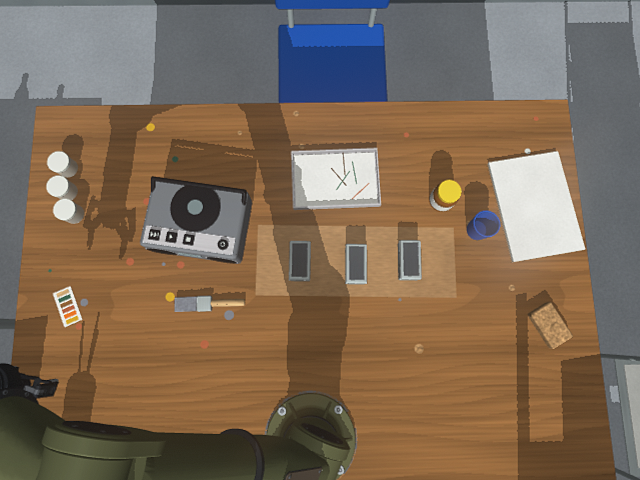

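View pics/side0.png

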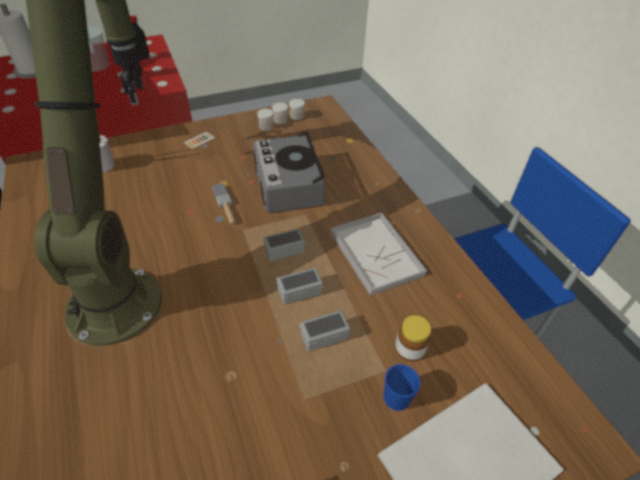

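The top picture shows the keys at skip (154,234), play (171,237), stop (188,240) and power (223,244). The tins are at about (300,260), (356,264) and (409,260), and the tray is at (336,178). The side view agrees with this layout.

```bash
cat >> h.py <<'E'
def ray(i,uv,z):
    R=cv2.Rodrigues(np.array(i['rvec']))[0];K=np.array(i['camera_matrix']);t=np.array(i['tvec']).ravel()
    d=R.T@np.linalg.solve(K,[uv[0],uv[1],1]);o=-R.T@t
    return o+d*(z-o[2])/d[2]
E
python3 - <<'E'
from h import *
i=get_image('top'); f=i['frame']
for n,uv in dict(skip=(154,234),play=(171,237),stop=(188,240),power=(223,244)).items(): print(n,ray(i,uv,114).round(1))
g=cv2.cvtColor(f,cv2.COLOR_RGB2HSV)
for t in('tin_1_mid',):
  for d in cut_out('top',t)[:4]:
    m=d['pixels'].astype(np.uint8);print(t,d['score'],m.sum(),cv2.boundingRect(m))
# tins: unsaturated pixels in windows
for c in((300,260),(356,264),(409,260)):
    x,y=c;w=np.zeros(f.shape[:2],np.uint8);w[y-28:y+28,x-18:x+18]=1
    m=((g[...,1]<70)&(w>0)).astype(np.uint8)
    p=np.argwhere(m)[:,::-1].astype(float)
    q=np.float32([ray(i,u,48)[:2] for u in p]);r=cv2.minAreaRect(q);print(len(p),r,q.mean(0))
print('tray',ray(i,(336,178),10))
cv2.imwrite('pics/crop.png',cv2.resize(cv2.cvtColor(f[170:290,130:290],cv2.COLOR_RGB2BGR),(800,600),interpolation=cv2.INTER_CUBIC))
E
```

```text
skip [534.5 394.9 114. ]
play [525.7 350.9 114. ]
stop [516.9 306.9 114. ]
power [504.6 216.5 114. ]
tin_1_mid 0.73 863 (289, 241, 22, 41)
868 ((467.5867919921875, 21.389850616455078), (57.38360595703125, 106.98745727539062), 88.94670867919922) [467.6268    21.514515]
877 ((456.279296875, -130.95181274414062), (57.58502197265625, 107.5311279296875), 88.15818786621094) [ 455.82413 -130.80513]
926 ((463.5480041503906, -278.4602355957031), (62.72806930541992, 110.60868835449219), 86.96063232421875) [ 463.34024 -277.81885]
tray [711.48642053 -86.74850816  10.        ]
```

View pics/crop.png

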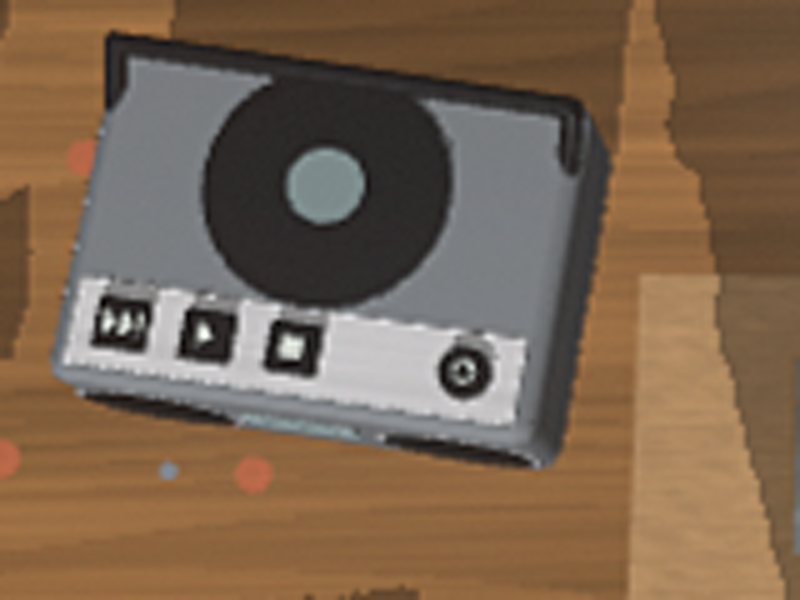

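The crop puts stop at about (188.6,239.4) px, so (517,306) mm. Power is at about (222.8,244.2) px, so (505,217) mm, and the spacing comes out at 90 mm as listed.

Emit:
arm_command --motion "0 0 0 -6; 0 0 0 -6; 0 0 0 -5.92; -0.0325 -0.0289 0.005 0; -0.0325 -0.0289 0.005 0; -0.0325 -0.0289 0.005 0; -0.0325 -0.0289 0.005 0; -0.0325 -0.0289 0.005 0; -0.0325 -0.0289 0.005 0; -0.0325 -0.0289 0.005 0; -0.0325 -0.0289 0.005 0; -0.0325 -0.0289 0.005 0; -0.0325 -0.0289 0.005 0; 0 0 0 0; 0 0 0 0" --grip -1

```text
time: 2.65
position: [518.0, 304.5, 180.9]
eef_rot: [-0.0, 0.002, 1.0, -0.0]
contact_force: [-0.9, 0.2, -0.1]
gripper_width: -0.2
finger_force: 0.0
```

Emit:
arm_command --motion "0 0.001 0.03 0; 0 0 0.025 0; 0 0 0.006 0; 0 0 0.004 0; 0 0 0.003 0; 0 0 0.002 0; 0 0 0.001 0; 0 0 0 0"

```text
time: 3.45
position: [517.4, 307.6, 111.1]
eef_rot: [0.0, -0.0, 1.0, 0.001]
contact_force: [-2.5, 2.0, 4.1]
gripper_width: 0.0
finger_force: 1.7
```

Emit:
arm_command --motion "0 0 0.002 0; 0 0 0.001 0; 0 0 0.001 0; 0 0 0 0; 0 0 0 0"

```text
time: 3.95
position: [517.6, 307.6, 108.9]
eef_rot: [0.001, -0.0, 1.0, 0.001]
contact_force: [-5.9, 0.4, 21.3]
gripper_width: -0.0
finger_force: 10.6
```

Emit:
arm_command --motion "0 0 -0.015 0; 0 0 -0.025 0; 0.006 -0.045 0 0; 0.006 -0.045 0 0; 0 0 0.02 0; 0 0 0.011 0; 0 0 0.004 0; 0 0 0.004 0; 0 0 0.002 0; 0 0 0.002 0; 0 0 0 0"

```text
time: 5.05
position: [505.4, 216.7, 108.3]
eef_rot: [0.001, -0.0, 1.0, -0.001]
contact_force: [-14.6, -11.7, 52.3]
gripper_width: 0.2
finger_force: 25.8
```

Emit:
arm_command --motion "0 0 -0.015 0; 0 0 -0.035 0; 0.009 -0.049 0 0; 0.009 -0.049 0 0; 0.009 -0.049 0 0; 0.01 -0.048 0 0; 0 0 0.035 0; 0 0 0 0; 0 0 0 0" --grip 1

```text
time: 5.95
position: [468.5, 23.4, 118.4]
eef_rot: [-0.001, -0.001, 1.0, 0.0]
contact_force: [0.7, -0.2, 1.0]
gripper_width: 85.6
finger_force: 0.0
```

```bash
python3 - <<'E'
from h import *
i=save('side','s1.png');print(sense()['position'],sense()['eef_rot'],sense()['gripper_width'])
for t in('tin_1_mid','stop_key_top'): print([(np.round(d['centre']),round(d['score'],2)) for d in mark_of('side',t)[:5]])
E
```

```text
[469.04581966  23.75979082 118.97449679] [ 1.89305635e-04 -1.61673158e-03  9.99998538e-01  5.23950454e-04] 85.49142985153165
[(array([472.,  27.,  22.]), 0.83), (array([578., 304.,  -4.]), 0.73), (array([ 466., -285.,   21.]), 0.24)]
[]
```

View pics/s1.png

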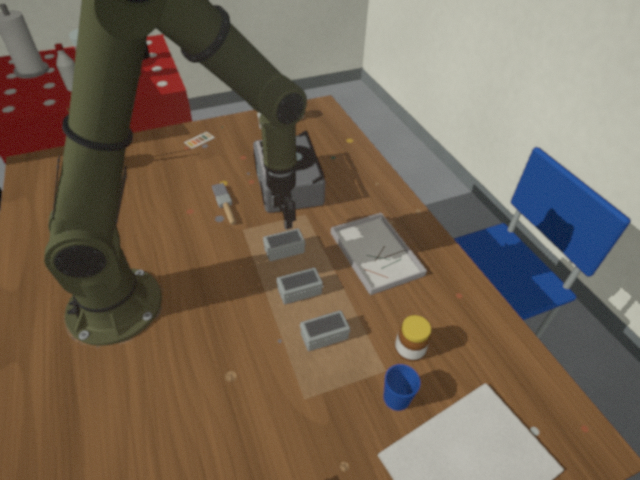

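The side view shows the open gripper at (288,210), above tin 1 at (284,245). I'm descending and gripping.

Emit:
arm_command --motion "0 0 0.035 0; 0 0 0.035 0; 0 0 0.03 0; 0 0 0.006 0; 0 0 0 0"

```text
time: 6.6
position: [468.3, 22.5, 12.3]
eef_rot: [-0.001, -0.001, 1.0, -0.0]
contact_force: [0.2, 0.5, 0.2]
gripper_width: 85.2
finger_force: 0.0
```

Emit:
arm_command --motion "0 0 0 0; 0 0 0 0; 0 0 0 0; 0 0 0 0; 0 0 0 0; 0 0 0 0; 0 0 0 0" --grip -1

```text
time: 7.3
position: [469.4, 21.7, 14.1]
eef_rot: [0.002, 0.0, 1.0, 0.0]
contact_force: [-0.9, 0.1, 9.0]
gripper_width: 55.4
finger_force: 62.5
```

Emit:
arm_command --motion "0 0 -0.02 0; 0 0 -0.04 0; 0 0 -0.04 0; 0 0 -0.03 0; 0 0 0 0; 0 0 0 0; 0 0 0 0; 0 0 0 0"

```text
time: 8.1
position: [467.4, 21.5, 141.2]
eef_rot: [-0.001, -0.0, 1.0, -0.0]
contact_force: [-0.3, 0.3, -2.8]
gripper_width: 55.5
finger_force: 65.4
```

```bash
cat >> h.py <<'E'
def tq(n=12):
    a=[];f=[]
    for _ in range(n):
        get_image('top'); s=sense(); a.append(s['wrist_torque']); f.append(s['contact_force'])
    a=np.array(a);f=np.array(f)
    print('tau mean',a.mean(0).round(4),'std',a.std(0).round(4),'F',f.mean(0).round(2),f.std(0).round(2),'y:',a[:,1].round(3), s['time'],s['gripper_width'])
E
python3 -c "
from h import *
print(sense().keys());tq(8)"
```

```text
dict_keys(['time', 'qpos', 'dq', 'joint_torque', 'position', 'eef_rot', 'contact_force', 'wrist_torque', 'finger_force', 'gripper_width'])
tau mean [-0.0031 -0.0099  0.0096] std [0.0319 0.0341 0.0181] F [-0.23 -0.06 -2.17] [0.53 0.46 0.32] y: [ 0.038  0.025 -0.047 -0.03  -0.007 -0.013  0.02  -0.065] 8.5 55.50855952736947
```

Emit:
arm_command --motion "-0.04 0 0 0; 0.04 0 0 0; -0.04 0 0 0; 0.04 0 0 0; -0.04 0 0 0; 0.04 0 0 0; -0.04 0 0 0; 0.04 0 0 0"

```text
time: 9.3
position: [476.9, 22.3, 140.3]
eef_rot: [0.003, 0.001, 1.0, 0.001]
contact_force: [1.0, 1.0, -0.4]
gripper_width: 55.3
finger_force: 66.2
```

```bash
python3 -c "
from h import *
tq(12)"
```

```text
tau mean [-0.0133  0.0717 -0.0001] std [0.0361 0.3194 0.0236] F [-0.86 -0.1  -2.53] [3.62 0.47 0.52] y: [ 1.125  0.007 -0.054 -0.119 -0.007 -0.011 -0.009  0.     0.006 -0.044
 -0.03  -0.004] 9.9 55.511216377241574
```

Emit:
arm_command --motion "-0.03 0 0 0; -0.03 0 0 0; -0.028 0 0 0; -0.025 0 0 0; -0.022 0 0 0; -0.019 0 0 0; -0.016 0 0 0; -0.013 0 0 0; -0.01 0 0 0; -0.007 0 0 0; -0.004 0 0 0; -0.002 0 0 0; -0.001 0 0 0; 0 0 0 0"

```text
time: 11.3
position: [675.1, 21.7, 142.4]
eef_rot: [-0.0, 0.0, 1.0, -0.0]
contact_force: [0.7, -0.9, -2.2]
gripper_width: 55.7
finger_force: 66.2
```

```bash
python3 -c "
from h import *
tq(12)"
```

```text
tau mean [ 0.0056 -0.0031 -0.0067] std [0.0325 0.0255 0.0345] F [-0.12  0.08 -2.55] [0.62 0.36 0.53] y: [ 0.019  0.    -0.008  0.021 -0.018  0.031 -0.017 -0.     0.02  -0.068
 -0.022  0.004] 11.9 55.059272407383446
```

Emit:
arm_command --motion "0.03 0 0 0; 0.03 0 0 0; 0.028 0 0 0; 0.025 0 0 0; 0.022 0 0 0; 0.019 0 0 0; 0.016 0 0 0; 0.013 0 0 0; 0.01 0 0 0; 0.007 0 0 0; 0.004 0 0 0; 0.002 0 0 0; 0.001 0 0 0; 0 0 0 0"

```text
time: 13.3
position: [468.6, 21.7, 142.3]
eef_rot: [0.0, 0.0, 1.0, 0.0]
contact_force: [-0.1, 0.3, -3.0]
gripper_width: 55.5
finger_force: 66.1
```

```bash
python3 -c "
from h import *
tq(12)"
```

```text
tau mean [0.0101 0.0088 0.0055] std [0.0321 0.0223 0.0189] F [ 0.03 -0.01 -2.47] [0.27 0.39 0.47] y: [ 0.01   0.027  0.023  0.013  0.025  0.028  0.004  0.044 -0.039 -0.009
 -0.018 -0.002] 13.9 55.3191971098312
```

Tin 1's torque difference is 0.012 ± 0.010 N m, where a marble would give about 0.08, so it is silent. I'm setting it down.

Emit:
arm_command --motion "0 0 0.04 0; 0 0 0.04 0; 0 0 0.03 0; 0 0 0.01 0; 0 0 0.005 0; 0 0 0.003 0; 0 0 0 0"

```text
time: 14.6
position: [469.1, 21.7, 15.1]
eef_rot: [0.001, 0.0, 1.0, 0.0]
contact_force: [-0.4, 0.5, -3.0]
gripper_width: 55.3
finger_force: 66.4
```

Emit:
arm_command --motion "0 0 0 0; 0 0 0 0; 0 0 0 0; 0 0 -0.02 0; 0 0 -0.04 0; 0 0 -0.04 0; 0.003 -0.038 0 0; 0.003 -0.038 0 0; 0.003 -0.038 0 0; 0.003 -0.038 0 0; 0 0 0.01 0; 0 0 0 0; 0 0 0 0" --grip 1

```text
time: 15.9
position: [456.3, -129.2, 104.3]
eef_rot: [-0.0, -0.001, 1.0, 0.0]
contact_force: [0.7, 1.0, 0.2]
gripper_width: 85.4
finger_force: 0.0
```

```bash
python3 - <<'E'
from h import *
i=save('side','s2.png');print(sense()['position'],sense()['gripper_width'])
for t in('tin_1_mid',): print([(np.round(d['centre']),round(d['score'],2)) for d in mark_of('side',t)[:5]])
E
```

```text
[ 456.53050117 -128.96153134  104.49575159] 85.50436989633242
[(array([472.,  25.,  24.]), 0.7)]
```

View pics/s2.png

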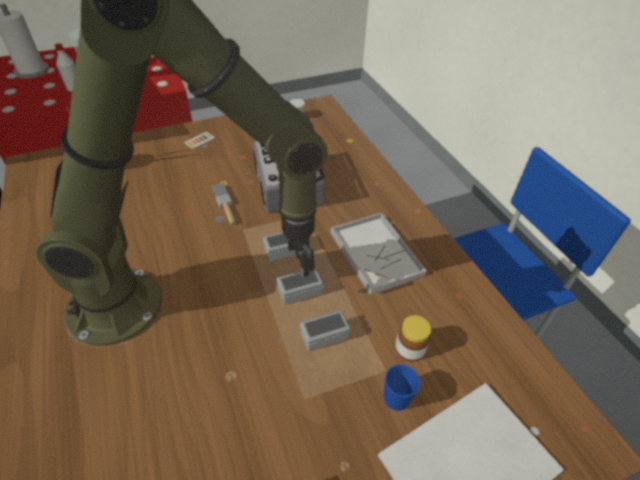

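Tin 1 stands at (280,246) upright, and the gripper at (303,262) is above tin 2 at (300,287).

Emit:
arm_command --motion "0 -0.001 0.035 0; 0 -0.001 0.035 0; 0 0 0.017 0; 0 0 0.004 0; 0 0 0 0"

```text
time: 16.5
position: [456.5, -131.4, 13.3]
eef_rot: [-0.0, -0.001, 1.0, 0.0]
contact_force: [0.2, 0.6, 0.4]
gripper_width: 85.2
finger_force: 0.0
```

Emit:
arm_command --motion "0 0 0 0; 0 0 0 0; 0 0 0 0; 0 0 0 0; 0 0 0 0; 0 0 0 0; 0 0 -0.02 0; 0 0 -0.04 0; 0 0 -0.04 0; 0 0 -0.03 0; 0 0 0 0; 0 0 0 0" --grip -1

```text
time: 17.7
position: [456.3, -132.6, 144.0]
eef_rot: [0.001, 0.0, 1.0, -0.0]
contact_force: [0.2, -1.2, -3.1]
gripper_width: 55.3
finger_force: 65.2
```

Emit:
arm_command --motion "-0.04 0 0 0; 0.04 0 0 0; -0.04 0 0 0; 0.04 0 0 0; -0.04 0 0 0; 0.04 0 0 0; -0.04 0 0 0; 0.04 0 0 0; 0 0 0 0; 0 0 0 0"

```text
time: 18.7
position: [454.8, -132.2, 141.7]
eef_rot: [-0.002, 0.0, 1.0, 0.0]
contact_force: [-0.5, 0.1, -2.0]
gripper_width: 55.0
finger_force: 65.9
```

Emit:
arm_command --motion "-0.03 0 0 0; -0.03 0 0 0; -0.028 0 0 0; -0.025 0 0 0; -0.022 0 0 0; -0.019 0 0 0; -0.016 0 0 0; -0.013 0 0 0; -0.01 0 0 0; -0.007 0 0 0; -0.004 0 0 0; -0.002 0 0 0; -0.001 0 0 0; 0 0 0 0"

```text
time: 20.1
position: [663.1, -132.4, 143.4]
eef_rot: [-0.0, 0.0, 1.0, -0.0]
contact_force: [0.0, 0.9, -2.5]
gripper_width: 55.5
finger_force: 66.0
```

```bash
python3 -c "
from h import *
tq(12)"
```

```text
tau mean [-0.0109  0.005   0.0046] std [0.0145 0.0282 0.0122] F [ 0.14 -0.1  -2.19] [0.47 0.41 0.62] y: [ 0.011  0.015  0.045  0.013  0.007 -0.047  0.03  -0.053 -0.007  0.004
  0.036  0.008] 20.7 55.32973062756592
```

Emit:
arm_command --motion "0.03 0 0 0; 0.03 0 0 0; 0.028 0 0 0; 0.025 0 0 0; 0.022 0 0 0; 0.019 0 0 0; 0.016 0 0 0; 0.013 0 0 0; 0.01 0 0 0; 0.007 0 0 0; 0.004 0 0 0; 0.002 0 0 0; 0.001 0 0 0; 0 0 0 0"

```text
time: 22.1
position: [456.6, -132.3, 143.3]
eef_rot: [0.0, -0.0, 1.0, 0.0]
contact_force: [0.1, 1.0, -2.2]
gripper_width: 55.5
finger_force: 66.0
```

```bash
python3 -c "
from h import *
tq(12)"
```

```text
tau mean [-0.0115 -0.0025  0.0068] std [0.0249 0.0155 0.0243] F [ 0.09  0.   -2.47] [0.35 0.54 0.37] y: [-0.015  0.002  0.006 -0.01   0.023 -0.019  0.016  0.003 -0.031 -0.012
 -0.009  0.016] 22.7 55.291940796935734
```

Tin 2 is silent too. I'll set it down and test tin 3, which should show the marble if the torque method works.

Emit:
arm_command --motion "0 0 0.04 0; 0 0 0.04 0; 0 0 0.03 0; 0 0 0.012 0; 0 0 0.005 0; 0 0 0.002 0; 0 0 0 0"

```text
time: 23.4
position: [456.5, -132.3, 15.0]
eef_rot: [0.0, -0.0, 1.0, -0.0]
contact_force: [-0.2, 1.0, -1.9]
gripper_width: 55.1
finger_force: 66.6
```

Emit:
arm_command --motion "0 0 0 0; 0 0 0 0; 0 0 0 0; 0 0 -0.02 0; 0 0 -0.04 0; 0 0 -0.04 0; -0.002 -0.037 0 0; -0.002 -0.037 0 0; -0.002 -0.037 0 0; -0.002 -0.035 0 0; 0 0 0.01 0; 0 0 0 0; 0 0 0 0" --grip 1

```text
time: 24.7
position: [464.2, -277.0, 104.1]
eef_rot: [-0.0, -0.001, 1.0, 0.001]
contact_force: [1.0, -0.1, -0.7]
gripper_width: 85.7
finger_force: 0.0
```

```bash
python3 - <<'E'
from h import *
i=save('side','s3.png');print(sense()['position'],sense()['gripper_width'])
for t in('tin_1_mid',): print([(np.round(d['centre']),round(d['score'],2)) for d in mark_of('side',t)[:5]])
E
```

```text
[ 464.45503404 -276.93965715  104.4107989 ] 85.2369373104775
[(array([471.,  26.,  23.]), 0.76)]
```

View pics/s3.png

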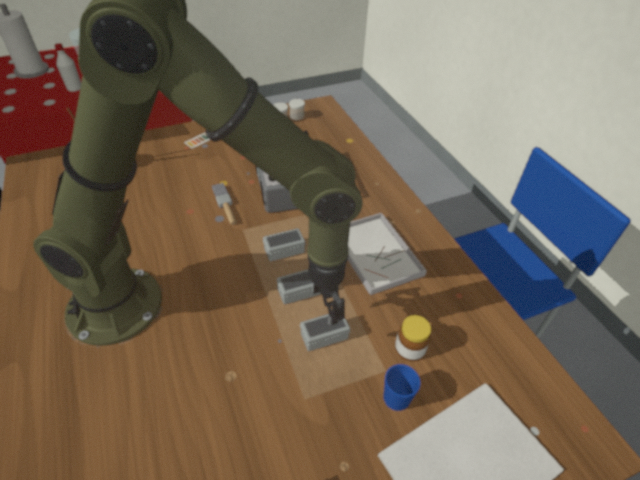

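Tins 1 and 2 are upright at (284,245) and (296,288), and the gripper at (335,310) is over tin 3 at (325,330).

Emit:
arm_command --motion "0 -0.001 0.035 0; 0 0 0.035 0; 0 0 0.017 0; 0 0 0.004 0; 0 0 0 0"

```text
time: 25.3
position: [464.5, -278.6, 13.4]
eef_rot: [-0.0, -0.001, 1.0, 0.0]
contact_force: [0.3, 0.3, 0.4]
gripper_width: 85.2
finger_force: 0.0
```

Emit:
arm_command --motion "0 0 0 0; 0 0 0 0; 0 0 0 0; 0 0 0 0; 0 0 0 0; 0 0 0 0; 0 0 -0.02 0; 0 0 -0.04 0; 0 0 -0.04 0; 0 0 -0.03 0; 0 0 0 0; 0 0 0 0" --grip -1

```text
time: 26.5
position: [464.2, -279.6, 144.0]
eef_rot: [0.001, 0.0, 1.0, -0.001]
contact_force: [-0.4, 0.5, -3.2]
gripper_width: 55.4
finger_force: 65.0
```

Emit:
arm_command --motion "-0.04 0 0 0; 0.04 0 0 0; -0.04 0 0 0; 0.04 0 0 0; -0.04 0 0 0; 0.04 0 0 0; -0.04 0 0 0; 0.04 0 0 0; 0 0 0 0; 0 0 0 0"

```text
time: 27.5
position: [462.8, -279.1, 141.6]
eef_rot: [-0.002, 0.0, 1.0, 0.001]
contact_force: [0.6, -0.0, -2.2]
gripper_width: 55.2
finger_force: 68.2
```

Emit:
arm_command --motion "-0.03 0 0 0; -0.03 0 0 0; -0.028 0 0 0; -0.025 0 0 0; -0.022 0 0 0; -0.019 0 0 0; -0.016 0 0 0; -0.013 0 0 0; -0.01 0 0 0; -0.007 0 0 0; -0.004 0 0 0; -0.002 0 0 0; -0.001 0 0 0; 0 0 0 0"

```text
time: 28.9
position: [671.1, -279.5, 143.3]
eef_rot: [-0.0, 0.0, 1.0, -0.0]
contact_force: [0.2, 0.3, -2.7]
gripper_width: 55.2
finger_force: 68.3
```

```bash
python3 -c "
from h import *
tq(12)"
```

```text
tau mean [-0.0137 -0.0004 -0.0042] std [0.0284 0.0293 0.0161] F [ 0.12  0.01 -2.28] [0.26 0.62 0.51] y: [ 0.006 -0.023 -0.041  0.041  0.017 -0.016  0.035 -0.012 -0.     0.049
 -0.018 -0.042] 29.5 55.30406558090931
```

Emit:
arm_command --motion "0.03 0 0 0; 0.03 0 0 0; 0.028 0 0 0; 0.025 0 0 0; 0.022 0 0 0; 0.019 0 0 0; 0.016 0 0 0; 0.013 0 0 0; 0.01 0 0 0; 0.007 0 0 0; 0.004 0 0 0; 0.002 0 0 0; 0.001 0 0 0; 0 0 0 0"

```text
time: 30.9
position: [464.6, -279.3, 143.3]
eef_rot: [0.0, -0.0, 1.0, 0.0]
contact_force: [0.2, 0.2, -2.7]
gripper_width: 55.2
finger_force: 68.3
```

```bash
python3 -c "
from h import *
tq(12)"
```

```text
tau mean [-0.0148  0.0333  0.008 ] std [0.0423 0.0196 0.0174] F [ 0.08  0.05 -2.32] [0.57 0.44 0.54] y: [ 0.047  0.04   0.032  0.035  0.077 -0.     0.048  0.007  0.043  0.028
  0.019  0.022] 31.5 55.112263147324605
```

Emit:
arm_command --motion "-0.04 0 0 0; 0.04 0 0 0; -0.04 0 0 0; 0.04 0 0 0; -0.04 0 0 0; 0.04 0 0 0; -0.04 0 0 0; 0.04 0 0 0"

```text
time: 32.3
position: [472.8, -277.8, 141.6]
eef_rot: [0.004, -0.003, 1.0, 0.001]
contact_force: [1.0, -0.3, -0.9]
gripper_width: 55.4
finger_force: 68.7
```

```bash
python3 -c "
from h import *
tq(12)"
```

```text
tau mean [-0.0009  0.093   0.0023] std [0.0668 0.2706 0.0287] F [-0.91  0.33 -2.39] [3.28 0.93 0.71] y: [ 0.981 -0.008  0.077 -0.085 -0.006  0.019 -0.023  0.032  0.033  0.031
  0.041  0.025] 32.9 55.21030220862876
```

Emit:
arm_command --motion "-0.01 0 0 0; -0.02 0 0 0; -0.03 0 0 0; -0.04 0 0 0; -0.05 0 0 0; 0 0 0 0; 0 0 0 0; 0 0 0 0; 0 0 0 0; 0 0 0 0; 0 0 0 0; 0 0 0 0; 0 0 0 0; 0 0 0 0; 0 0 0 0"

```text
time: 34.4
position: [614.3, -279.3, 143.3]
eef_rot: [-0.0, 0.0, 1.0, 0.0]
contact_force: [0.0, -0.3, -2.3]
gripper_width: 55.2
finger_force: 68.7
```

```bash
python3 -c "
from h import *
tq(12)"
```

```text
tau mean [-0.0079  0.0359 -0.0081] std [0.0252 0.0275 0.0337] F [ 0.07  0.2  -2.33] [0.45 0.36 0.44] y: [ 0.046  0.004  0.024  0.028 -0.014  0.047  0.009  0.085  0.055  0.026
  0.047  0.075] 35.0 55.0908092486969
```

Emit:
arm_command --motion "0.01 0 0 0; 0.02 0 0 0; 0.03 0 0 0; 0.04 0 0 0; 0.05 0 0 0; 0 0 0 0; 0 0 0 0; 0 0 0 0; 0 0 0 0; 0 0 0 0; 0 0 0 0; 0 0 0 0; 0 0 0 0; 0 0 0 0; 0 0 0 0"

```text
time: 36.5
position: [464.3, -279.4, 143.3]
eef_rot: [-0.0, 0.0, 1.0, -0.0]
contact_force: [-0.3, 0.6, -2.1]
gripper_width: 55.6
finger_force: 68.6
```

```bash
python3 -c "
from h import *
tq(12)"
```

```text
tau mean [-0.0104 -0.0423  0.0074] std [0.0265 0.024  0.0246] F [-0.31  0.12 -2.44] [0.49 0.56 0.44] y: [ 0.02  -0.065 -0.043 -0.048 -0.058 -0.044 -0.039 -0.053 -0.068 -0.024
 -0.02  -0.065] 37.1 55.13193677740303
```

Tin 3 swings from +0.036 to −0.042 N m, matching the 134 g marble running end to end. I'm holding it over the tray.

Emit:
arm_command --motion "-0.01 0.008 0 0; -0.02 0.016 0 0; -0.03 0.024 0 0; -0.035 0.028 0 0; -0.035 0.027 0 0; -0.035 0.027 0 0; -0.03 0.024 0 0; -0.025 0.019 0.004 0; -0.015 0.012 0.01 0; -0.01 0.008 0.006 0; 0 0 0.004 0; 0 0 0 0; 0 0 0 0; 0 0 0 0; 0 0 0 0; 0 0 0 0; 0 0 0 0; 0 0 0 0"

```text
time: 38.9
position: [709.3, -86.4, 119.4]
eef_rot: [0.0, 0.0, 1.0, -0.0]
contact_force: [0.7, 0.1, -1.5]
gripper_width: 55.2
finger_force: 68.8
```

```bash
python3 - <<'E'
from h import *
i=save('side','s4.png');print(sense()['position'],sense()['gripper_width'],sense()['finger_force'])
for t in('tin_1_mid','tray_mid'): print([(np.round(d['centre']),round(d['score'],2)) for d in mark_of('side',t)[:5]])
E
```

```text
[709.26464884 -86.39424544 119.34995275] 55.03640816541151 68.78507137298584
[(array([469.,  27.,  22.]), 0.66)]
[(array([708., -84.,   9.]), 0.85)]
```

View pics/s4.png

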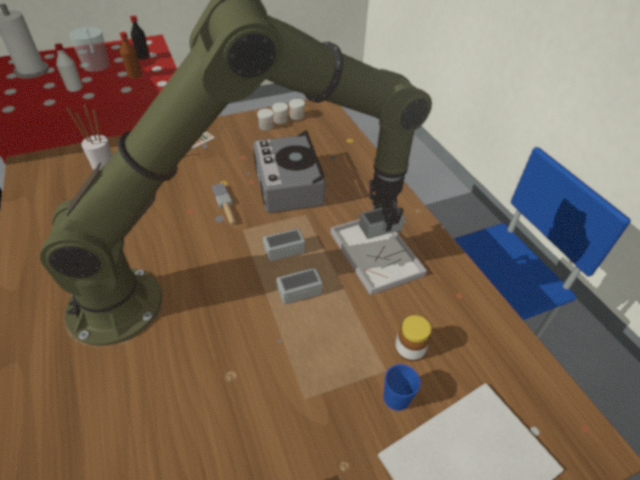

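The picture shows tin 3 held level at (380,222) above the tray, with tins 1 and 2 standing at (284,245) and (300,286). Jar, cup and brush are where they started.

```bash
python3 -c "
from station import *
print(close_job())"
```

```text
the job is handed in; nothing more can be done
None
```

I pressed stop, then power. Tin 3 (right-most) has the marble; I handed in the job holding it upright about 100 mm above the middle of the tray, with tins 1 and 2 lid up on the table and the cup, jar and brush untouched; no verdict came back.

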